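# Demagnetise a bearing ball in its carrier dish

### The arm

A 7-joint arm with a two-finger parallel gripper is mounted at the origin on the work surface. World frame = base frame: x ahead of the robot, y to its left, z up, the work surface at z = 0. Lengths are in mm, angles in rad, forces in N, time in s.
With the tool pointing down it reaches from about 425 to 825 mm from the base axis. Payload 3.6 kg.
Tool frame: the origin (TCP) lies at the very end of the fingers, on their centre line; the grasp point (between the pads) lies 19 mm behind it; x points along the fingers, z is the direction in which the jaws open and shut, and the axes are right-handed (so a half turn about x gives the same grasp; the last joint's range is limited). The gripper opens to 85 mm and grips with 20 to 120 N. Pads are 22 mm wide; open, the fingers measure 114 mm over their backs; the gripper's body (76 mm by 85 mm) begins 54 mm behind the grasp point. The pads swing forward as they close: fully open they stand 13 mm farther back than shut.
Start: joints at [-0.026, 0.615, -0.013, 1.423, 0.008, 1.103, -0.04], TCP at [649.971, 0.023, 231.297] pointing down, gripper open.
Joint ranges: [-3.12, 3.12], [-0.3, 2.06], [-1.34, 1.32], [0.26, 2.42], [-1.36, 4.5], [0.01, 1.98], [-2.84, 2.84]. Speed limits (rad/s): [2.79, 2.79, 3.14, 3.14, 3.14, 3.14, 3.14].

### API

Orientations are given as a unit quaternion [w, x, y, z].
In Python, from cell import bot gives the robot as it stands.
- The arm moves only by the shell command python3 -m inch 'ROWS' [OPENING] [FORCE]. ROWS is JSON, a list of rows, each a list of 2 entries, a list of its own where there are three numbers: the shift along the tool's x, y, z in units of 25 cm (1.0 is 25 cm), then the turn about the tool's x in units of 60 degrees (1.0 is 60 degrees). A call has 1 to 12 rows; each row is the pose to reach, as a shift and turn from the pose commanded when the call began, along the tool's axes at that moment; what a row does not reach only later rows make up. A row lasts 1/12 s, in which the tool goes at most 41.7 mm and 7.16 degrees, less where a joint would pass 70% of its speed; a pose out of reach is approached as far as the arm can. A call with a number of a shift or a turn outside -1 to 1 is refused whole. A call with a gripper value outside its range is refused whole. OPENING is the opening, from -1 (shut) to 1 (fully open), set as the call begins (- or left out, the last holds). The fingers move at their own pace and stop on an object; FORCE is the grip in N (left out, the last holds). Time passes only in rows, so rows that repeat a pose let the fingers close. It gives the time, the measured TCP pose, the force and the opening at its end, in the units of the state.
- bot.state(): the state, without advancing time (a new reading comes with each control period).
- bot.capture(name): name is "scene" or "side" or "wrist"; returns a dict with "frame" (480x640x3 uint8, blue, green, red), "range_z" (480x640 float32, mm along the optical axis (not along the pixel's ray), 0 where there is no reading), "intrinsics" (3x3 intrinsics, pixels), "R" (3x3) and "t" (3): a world point X has camera coordinates R X + t. Camera axes: x right, y down, z forward; pixel columns grow to the right and rows downward; lengths in mm; the calibration is good to about 2 mm. A picture is of the moment at which its call begins.
- bot.job_done(): hands the job in, once; it reports no verdict.
The state is a dict: "clock": time; "q": joint angles; "joint_velocities": joint speeds; "joint_torque": joint torques, N m; "tool_pos": TCP position; "ee_rot": TCP orientation; "ft_force": force on the tool from outside, world axes, zero at the start; "ft_torque": the same for the moment, N m; "grip_width": opening from 0.0 (shut) to 1.0 (fully open).
Only numpy, scipy, OpenCV 4.12 (cv2) and the standard library are available. Lean on these libraries where they do the work, as an engineer would, in place of code of your own. Each camera call takes 0.05 s, during which the arm holds its last target.

### The job

Clear the plate of the demagnetiser by dropping the rejected rusty bolt that stands on it into the small red reject box. Then take the teal dish by its arched handle and, keeping it level so that the loose steel ball stays in the middle, hold it about 2 cm above the centre of the plate with the handle in line with the brass strip for a second, turn it a quarter turn so that the handle lies squarely across the strip, and hold it there for another second. Finally draw it straight up out of the field until the dish is a good 10 cm above the plate, and finish while still holding it there, still, level and across the strip, with everything else on the table left where it was.

Things in the scene. Friction and masses are not known exactly. Their poses are not given: they have to be found in the camera images.
- dish_grip (a point): centre of the black plastic grip (62 mm long in x, 18 mm wide in y, 20 mm high) on top of the dish's arched brass handle, 104 mm straight above the dish's foot. The handle arches over the middle of the dish along this x axis and looks the same turned half round; z is up when level. Pinch the grip across its 18 mm width from above; 63 mm are free between its underside and the ball
- dish_foot (a point): centre of the flat underside of the loose carrier dish of teal anodised aluminium, which stands on the table at the start; axes as the grip's. Rim 121 mm across, 25 mm above the foot; about 0.22 kg with its handle; the floor inside is a shallow cone (8 degrees, steeper near the rim) with its lowest point in the middle
- ball_center (a point): centre of the loose 25 mm steel ball (64 g) that lies in the middle of the dish and rolls easily: sudden starts or tilting make it roll off the middle
- bolt_center (a point): half-way up the rejected rusty-brown hexagon bolt, which stands upright on its head on the demagnetiser's plate: 70 mm tall overall, this point 35 mm above the plate; head 24 mm across flats and 10 mm high at the bottom, bare shank 16 mm thick from there to the top; about 0.13 kg; z runs from head to tip
- demag_plate (a point): centre of the flat top plate of the blue demagnetiser, 75 mm above the table, 150 mm (x) by 130 mm (y): two steel pole plates with a flush 12 mm brass strip between them, running along this x axis; y lies across the strip, z is up. The housing, fixed to the table, reaches 125 mm to the -x side (black control strip with red switch and green lamp), 80 mm to +x and 65 mm either way in y
- box: red open-topped plastic reject box fixed to the table, 170 mm (its x) by 130 mm (its y) outside, 80 mm high, wall 4 mm, a few old rusty bolts on its floor; the origin is the centre of its underside. The box and the dish stand on either side of the demagnetiser, either way round
- jar_a: plastic jar of fittings with a yellow lid, 62 mm across, 98 mm tall, beyond the demagnetiser on the left side; loose, leave it alone; the origin is at its underside
- jar_b: plastic jar of fittings with a yellow lid, 62 mm across, 98 mm tall, beyond the demagnetiser on the right side; loose, leave it alone; the origin is at its underside
- jar_c: plastic jar of fittings with an orange lid, 72 mm across, 135 mm tall, far side of the table; loose, leave it alone; the origin is at its underside
- tub: white open tub full of screws, 125 x 180 x 68 mm, far side of the table; loose, leave it alone; the origin is at its underside
- carton: small cardboard carton, 60 x 90 x 70 mm, far left; loose, leave it alone; the origin is at its underside
- spanner: spanner lying on the table near the robot, 160 mm long, less than 15 mm thick; loose, leave it alone; the origin is at its underside
- driver: screwdriver with a blue handle lying on the table near the robot, less than 40 mm thick; loose, leave it alone; the origin is at its underside

How it is judged (in metres and radians):
On the way, in this order (a step that is already met when the one before it is completed fails the run):
1. the rejected bolt is off the plate and lies in the red box, let go (x of bolt_center in the frame of box between -0.078 and 0.078 m and y of bolt_center in the frame of box between -0.058 and 0.058 m and z of bolt_center in the frame of box between 0 and 0.07 m and contact force between the fingers and bolt below 0.05 N and linear speed of bolt below 0.1 m/s), for 0.2 s.
2. the dish is held level just above the centre of the plate, handle in line with the brass strip, ball in the middle, for a moment (contact force between the fingers and dish above 1 N and horizontal distance between ball_center and dish_grip below 0.012 m and angle between dish_grip's own z axis and vertical below 0.09 rad and horizontal distance between dish_grip and demag_plate below 0.02 m and z of dish_grip in the frame of demag_plate between 0.107 and 0.146 m and angle between the x axis of dish_grip and the x axis of demag_plate, either way round below 0.17 rad), for 0.6 s.
3. the dish is held there a quarter turn further, handle across the strip, ball in the middle, for a moment (contact force between the fingers and dish above 1 N and horizontal distance between ball_center and dish_grip below 0.012 m and angle between dish_grip's own z axis and vertical below 0.09 rad and horizontal distance between dish_grip and demag_plate below 0.02 m and z of dish_grip in the frame of demag_plate between 0.107 and 0.146 m and angle between the x axis of dish_grip and the y axis of demag_plate, either way round below 0.17 rad), for 0.6 s.
At the end, for the whole second after the job is handed in: the bolt lies in the red box, let go; the robot holds the dish in its fingers with the dish's foot 90 to 216 mm above the plate, within 30 mm sideways of the plate's centre, handle across the brass strip within 10 degrees, level within 5 degrees, still, and the ball within 12 mm of the dish's middle (x of bolt_center in the frame of box between -0.078 and 0.078 m and y of bolt_center in the frame of box between -0.058 and 0.058 m and z of bolt_center in the frame of box between 0 and 0.07 m and contact force between the fingers and bolt below 0.05 N and contact force between the fingers and dish above 1 N and horizontal distance between ball_center and dish_grip below 0.012 m and angle between dish_grip's own z axis and vertical below 0.09 rad and angle between the x axis of dish_grip and the y axis of demag_plate, either way round below 0.17 rad and horizontal distance between dish_grip and demag_plate below 0.03 m and z of dish_grip in the frame of demag_plate between 0.194 and 0.32 m and linear speed of dish below 0.03 m/s and angular speed of dish below 0.15 rad/s and linear speed of ball below 0.05 m/s); the arm keeps its last pose, push and grip.
It fails at once if the dish is tipped more than 10 degrees (angle between dish_grip's own z axis and vertical above 0.175 rad).
It fails at once if the ball rolls more than 25 mm from the middle of the dish (horizontal distance between ball_center and dish_grip above 0.025 m).
It fails at once if something else on the table is pushed more than 25 mm or knocked over (distance of any of jar_a, jar_b, jar_c, tub, carton, spanner, driver from where it was at the start of the episode above 0.025 m or angle between any of jar_a, jar_b, jar_c, tub, carton, spanner, driver's own z axis and vertical above 0.5 rad).
It also fails if it takes over 64 s, if anything falls off the work surface, if the arm or the gripper's body presses on something with over 40 N, if the wrist force passes 120 N, or if a joint passes its speed limit or range.

## Working session

There is one attempt and no reset: what is moved stays moved. The work goes in short steps, Python scripts to look and compute and a shell command to move; the robot and the scene stay as the last step left them, time stands still between calls to the robot, and variables do not carry over. Pictures are saved under pics/ and viewed, and the job is handed in when it is done.

```bash
ls; mkdir -p pics
cat > h.py <<'E'
import numpy as np, cv2, json, pickle
from cell import bot
def cap(n,save=None):
    c=bot.capture(n)
    pickle.dump({k:np.asarray(v) if not isinstance(v,str) else v for k,v in c.items()},open(f'pics/{save or n}.pkl','wb'))
    cv2.imwrite(f'pics/{save or n}.png',c['frame']); return c
def load(n): return pickle.load(open(f'pics/{n}.pkl','rb'))
def cloud(c):
    K,R,t=c['intrinsics'],c['R'],c['t']; z=c['range_z'].astype(float)
    v,u=np.mgrid[0:z.shape[0],0:z.shape[1]]
    P=np.stack([(u-K[0,2])/K[0,0]*z,(v-K[1,2])/K[1,1]*z,z],-1)
    W=(P-t)@R; W[z<=0]=np.nan; return W
def proj(c,X):
    p=c['intrinsics']@(c['R']@np.asarray(X,float)+c['t']); return p[:2]/p[2]
def ray(c,u,v,h):
    R,t=c['R'],c['t']; d=R.T@np.linalg.inv(c['intrinsics'])@np.array([u,v,1.]); o=-R.T@t
    return o+d*(h-o[2])/d[2]
E
python3 - <<'E'
from h import *
print(bot.state())
for n in ['scene','side','wrist']: 
    c=cap(n); print(n,-c['R'].T@c['t'],c['R'][2])
E
```

```text
pics
{'clock': 0.0, 'q': array([-0.02651105,  0.61592506, -0.01262784,  1.42488479,  0.0080898 ,
        1.10341236, -0.04040152]), 'joint_velocities': array([ 0.00051363, -0.00136765, -0.00068372,  0.00089183,  0.00015605,
        0.0004224 , -0.00146144]), 'joint_torque': array([ 1.38264377e-04, -4.69217670e+01,  2.59523503e-01, -1.71036780e+01,
        1.00907375e-02,  9.80606623e-03,  4.10031795e-07]), 'tool_pos': array([6.49238147e+02, 2.54594383e-02, 2.30138994e+02]), 'ee_rot': array([ 7.06194138e-01, -3.62808436e-05,  7.08018247e-01,  2.07933488e-05]), 'ft_force': array([ 0.99527738,  0.48760188, -0.4636775 ]), 'ft_torque': array([ 0.01465906,  0.00713475, -0.04598939]), 'grip_width': 1.003647946330758}
scene [1296.92906475  621.05299123  910.63468593] [-0.59679865 -0.48842935 -0.63660674]
side [ 159.40917458 -556.02859834  628.16037244] [ 0.46246955  0.64262944 -0.61085949]
wrist [651.0704962   77.22758445 372.08613557] [-0.0022908  -0.30203762 -0.95329325]
```

View pics/scene.png

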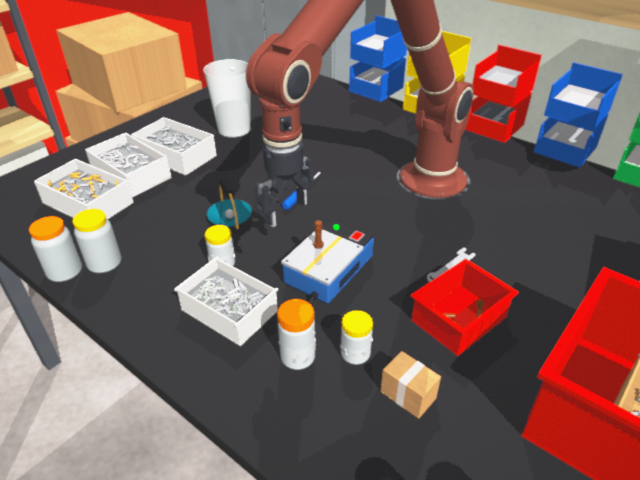

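View pics/side.png

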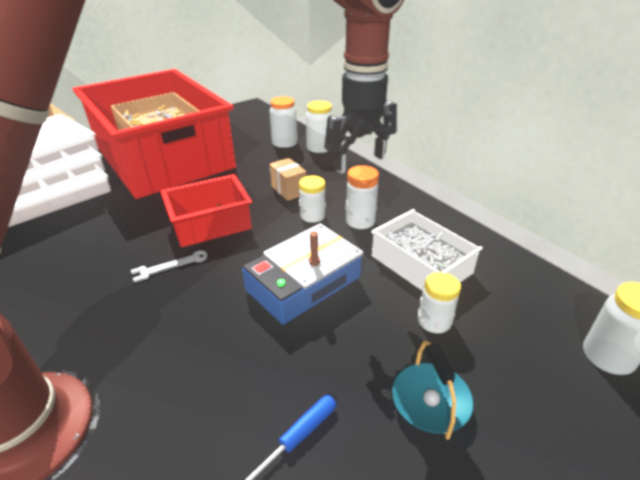

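View pics/wrist.png

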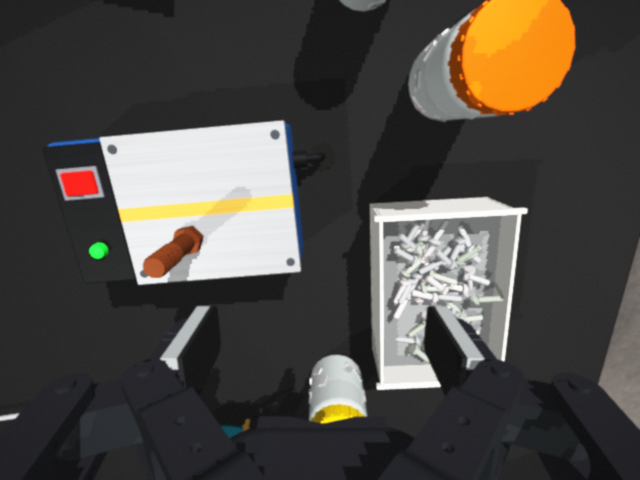

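The demagnetiser sits centrally with the bolt on it (scene 318,235). The box is on the robot's left (scene 463,305). The dish is on the right (side 432,398), with its handle roughly along the image vertical. Next I'll measure positions.

```bash
cat > m1.py <<'E'
from h import *
for n in ['scene','side','wrist']:
    c=load(n); W=cloud(c); f=c['frame']; hsv=cv2.cvtColor(f,cv2.COLOR_BGR2HSV)
    print('==',n, 'valid',np.mean(c['range_z']>0))
    def st(name,m,k=None):
        m=m&np.isfinite(W[...,2])
        nl,l,s,ce=cv2.connectedComponentsWithStats(m.astype(np.uint8),connectivity=8)
        if nl<2: print(name,'none'); return
        for i in 1+np.argsort(-s[1:,4])[:2]:
            if s[i,4]<15: continue
            P=W[l==i]; r=cv2.minAreaRect(P[:,:2].astype(np.float32))
            print(name,'px',ce[i].round(),s[i,4],'min',np.percentile(P,2,0).round(),'max',np.percentile(P,98,0).round(),'med',np.median(P,0).round(),'rect',np.round(r[0],1),np.round(r[1],1),round(r[2],1))
    Z=W[...,2]; H,S,V=[hsv[...,i] for i in range(3)]
    near=(np.abs(W[...,0]-600)<350)&(np.abs(W[...,1])<450)
    st('plate',near&(Z>70)&(Z<80)&(V>120)&~((H>90)&(H<130)&(S>90)))
    st('strip',near&(Z>70)&(Z<80)&(H>18)&(H<35)&(S>80))
    st('bolt',near&(Z>82)&(Z<170)&(((H<15)&(S>80)&(V<190))))
    st('boxrim',near&(Z>74)&(Z<88)&((H<8)|(H>172))&(S>150))
    st('dish',near&(Z>-5)&(Z<60)&(H>82)&(H<100)&(S>80))
    st('brass',near&(Z>30)&(Z<140)&(H>8)&(H<25)&(S>100)&(W[...,1]<-100))
    st('ball',near&(Z>5)&(Z<60)&(S<40)&(V>90)&(W[...,1]<-150)&(W[...,0]<560))
    st('ylid',near&(Z>85)&(Z<105)&(H>22)&(H<35)&(S>120))
    st('olid',near&(Z>120)&(Z<145)&(H>8)&(H<20)&(S>120))
E
python3 m1.py
```

```text
== scene valid 0.99607421875
plate px [323. 256.] 2322 min [475. -46.  71.] max [624.  80.  78.] med [559.  22.  75.] rect [547.8  15. ] [159.5 132.8] 5.3
plate px [465. 293.] 965 min [368. 256.  71.] max [562. 417.  80.] med [457. 333.  78.] rect [463.6 334.8] [146.7 188.5] 79.2
strip px [321. 255.] 187 min [479.   5.  71.] max [623.  23.  78.] med [559.  14.  75.] rect [548.5  13.1] [151.8  12.5] 5.0
strip px [429. 385.] 20 min [699. 390.  70.] max [722. 398.  73.] med [710. 393.  71.] rect [709.7 394.6] [24.5  8. ] 1.1
bolt px [318. 233.] 165 min [526. -19.  83.] max [543.  -2. 146.] med [537.  -9. 119.] rect [536.5 -10.6] [23.4 19.1] 38.1
boxrim px [465. 297.] 1281 min [370. 255.  75.] max [563. 417.  83.] med [477. 345.  79.] rect [463.8 335.1] [146.8 189.4] 78.6
boxrim px [357. 235.] 45 min [434.  28.  74.] max [459.  45.  78.] med [446.  37.  76.] rect [446.3  36.1] [26.3 18.3] 11.0
dish px [220. 213.] 519 min [ 493. -415.   -1.] max [ 585. -289.   26.] med [ 543. -362.   15.] rect [ 539.8 -361.1] [159.3  73.8] 52.1
dish px [243. 210.] 297 min [ 469. -356.    1.] max [ 538. -2
[... 3814 characters left out ...]
. -281.   20.] rect [ 534.3 -288. ] [36.7 27.9] 75.4
brass px [320. 415.] 128 min [ 641. -202.   82.] max [ 658. -187.   97.] med [ 649. -193.   89.] rect [ 648.5 -193.3] [26.1  4.7] 42.4
ball px [ 11. 416.] 60 min [ 250. -271.   12.] max [ 265. -264.   16.] med [ 258. -267.   15.] rect [ 258.3 -267.3] [17.1  5.7] 18.4
ylid px [335. 414.] 490 min [ 644. -196.   85.] max [ 686. -185.   98.] med [ 662. -188.   92.] rect [ 663.3 -191.8] [49.7 15.6] 7.2
olid px [516.  59.] 9573 min [735.  90. 123.] max [799. 148. 136.] med [770. 118. 134.] rect [768.6 118.4] [62.4 71.4] 89.0
olid px [161. 261.] 681 min [528. -19. 121.] max [542.  -5. 145.] med [538. -11. 142.] rect [534.4 -13.2] [16.1 15.2] 34.2
```

Measured against the spec:

| Item | Centre / position (mm) | Check |
|---|---|---|
| Plate | (548.7, 13.1) | z about 75, strip yaw +5°, size 153×130 (matches) |
| Bolt | (535.5, -12.5) | top at 145 (matches) |
| Box | (463.6, 335) | – |
| Dish | near (527, -331) | – |

I'll move above the bolt, then descend.

```bash
python3 -m inch '[[[0,-0.01,-0.06],0],[[0,-0.025,-0.17],0],[[0,-0.035,-0.29],0],[[0,-0.045,-0.4],0],[[0,-0.05,-0.458],0],[[0.05,-0.05,-0.458],0],[[0.15,-0.05,-0.458],0],[[0.15,-0.05,-0.458],0],[[0.15,-0.05,-0.458],0]]' 1 60
python3 - <<'E'
from h import *
c=cap('wrist','w2'); s=bot.state(); print(s['tool_pos'],s['ee_rot'])
W=cloud(c);hsv=cv2.cvtColor(c['frame'],cv2.COLOR_BGR2HSV);H,S,V=[hsv[...,i] for i in range(3)]
m=(W[...,2]>138)&(W[...,2]<150)&(H<15)&(S>80); P=W[m]; print(len(P),P.min(0),P.max(0),cv2.minEnclosingCircle(P[:,:2].astype(np.float32)))
m=(W[...,2]>90)&(W[...,2]<150)&(H<15)&(S>80); P=W[m]; print(len(P),P.min(0),P.max(0))
E
```

```text
clock: 0.9
tool_pos: [534.4, -12.5, 192.9]
ee_rot: [0.706, -0.0, 0.708, 0.0]
ft_force: [0.3, 0.5, 1.4]
grip_width: 1.0
[535.57655118 -12.43085427 193.93177042] [ 7.06872497e-01 -2.34834975e-05  7.07340985e-01  6.25011379e-05]
657 [525.88077674 -21.42807546 138.0866513 ] [541.74281858  -4.78734075 145.9805734 ] ((533.9169921875, -13.057791709899902), 8.60207462310791)
1148 [525.88077674 -21.42807546  90.08127905] [542.12660977  -4.68159096 145.9805734 ]
```

View pics/w2.png

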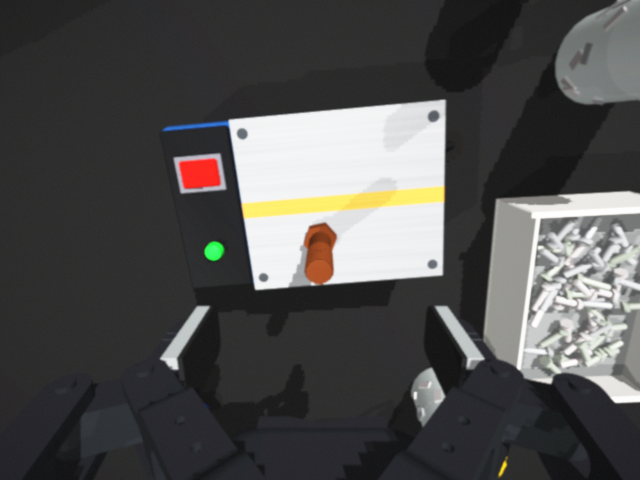

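The bolt sits midway between the jaws (tip at 319,270), so I'll descend and grip it.

```bash
python3 -m inch '[[[0.04,0,-0.003],0],[[0.13,0,-0.004],0],[[0.24,0,-0.005],0],[[0.31,0,-0.005],0],[[0.335,0,-0.005],0],[[0.335,0,-0.005],0],[[0.335,0,-0.005],0]]' && python3 -m inch '[[[0,0,0],0],[[0,0,0],0],[[0,0,0],0],[[0,0,0],0],[[0,0,0],0],[[0,0,0],0],[[0,0,0],0],[[0,0,0],0]]' -1 60
```

```text
clock: 1.53
tool_pos: [535.4, -12.5, 111.1]
ee_rot: [0.708, 0.0, 0.706, 0.0]
ft_force: [0.7, 0.2, 0.7]
grip_width: 0.999
clock: 2.2
tool_pos: [534.3, -12.5, 110.3]
ee_rot: [0.707, -0.0, 0.707, 0.0]
ft_force: [-0.2, 0.0, 2.5]
grip_width: 0.171
```

```bash
python3 -m inch '[[[-0.04,0,0],0],[[-0.12,0,0],0],[[-0.2,0,0],0],[[-0.28,0,0],0],[[-0.32,0,0],0],[[-0.32,0.04,-0.01],0],[[-0.32,0.12,-0.03],0],[[-0.32,0.25,-0.06],0],[[-0.32,0.4,-0.1],0],[[-0.32,0.55,-0.13],0],[[-0.32,0.68,-0.16],0],[[-0.32,0.75,-0.18],0]]'
python3 - <<'E'
from h import *
c=cap('scene','s2')
E
```

```text
clock: 3.2
tool_pos: [486.1, 181.3, 188.9]
ee_rot: [0.706, -0.002, 0.708, 0.004]
ft_force: [1.0, 0.6, -1.3]
grip_width: 0.168
```

View pics/s2.png

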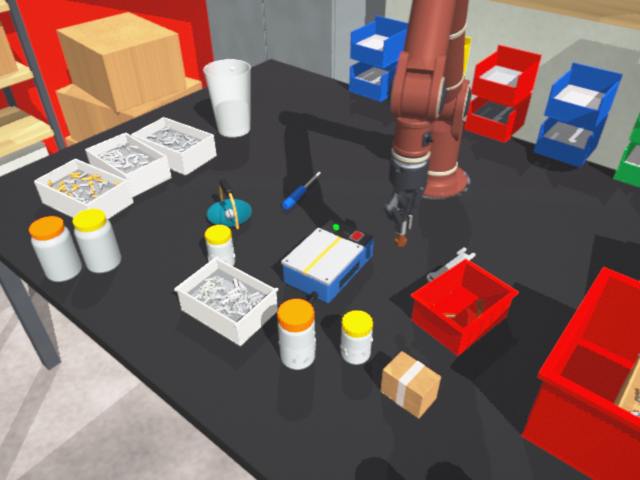

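The bolt is in the jaws (scene 401,240) and the plate is clear. Next I'll move it over the box.

```bash
python3 -m inch '[[[0,0.05,-0.01],0],[[0,0.15,-0.02],0],[[0,0.3,-0.05],0],[[0,0.45,-0.07],0],[[0,0.58,-0.1],0],[[0,0.64,-0.104],0],[[0.05,0.64,-0.104],0],[[0.15,0.64,-0.104],0],[[0.27,0.64,-0.104],0],[[0.38,0.64,-0.104],0],[[0.45,0.64,-0.104],0],[[0.46,0.64,-0.104],0]]'
python3 - <<'E'
from h import *
c=cap('side','d3');c=cap('scene','s3')
c=cv2.resize(c['frame'][200:380,360:560],None,fx=3,fy=3); cv2.imwrite('pics/s3c.png',c)
E
```

```text
clock: 4.25
tool_pos: [460.8, 332.1, 70.7]
ee_rot: [0.705, -0.002, 0.71, -0.003]
ft_force: [-0.6, -0.7, -1.2]
grip_width: 0.168
```

View pics/s3c.png

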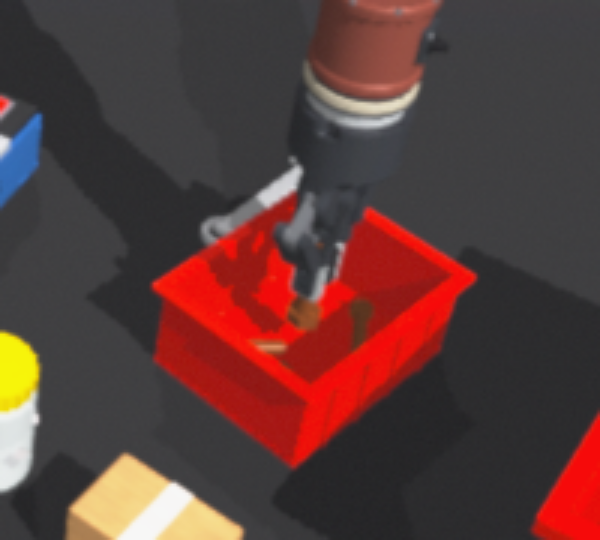

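The bolt hangs inside the box walls (crop 303,315), so I'll release it and rise.

```bash
python3 -m inch '[[[0,0,0],0],[[0,0,0],0],[[0,0,0],0],[[0,0,0],0],[[0,0,0],0],[[0,0,0],0],[[-0.05,0,0],0],[[-0.17,0,0],0],[[-0.32,0,0],0],[[-0.47,0,0],0],[[-0.58,0,0],0],[[-0.64,0,0],0]]' 0.1
python3 - <<'E'
from h import *
c=cap('wrist','w4');c=cap('scene','s4')
c=cv2.resize(c['frame'][200:380,360:560],None,fx=3,fy=3); cv2.imwrite('pics/s4c.png',c)
E
```

```text
clock: 5.35
tool_pos: [464.6, 336.1, 239.6]
ee_rot: [0.709, 0.002, 0.705, 0.002]
ft_force: [-0.1, -0.0, 0.3]
grip_width: 0.547
```

View pics/s4c.png

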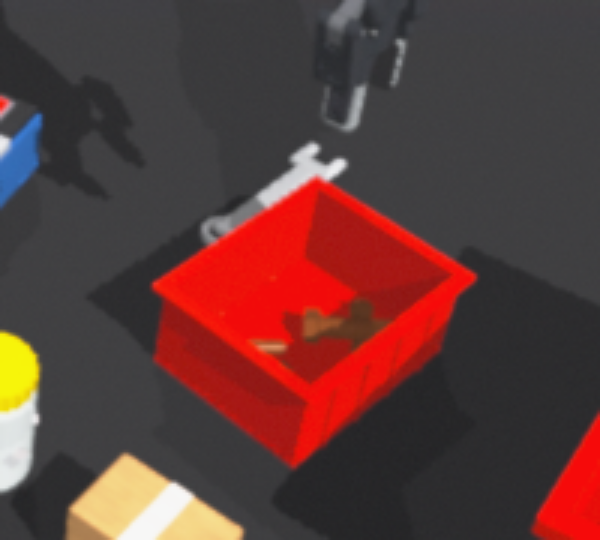

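View pics/w4.png

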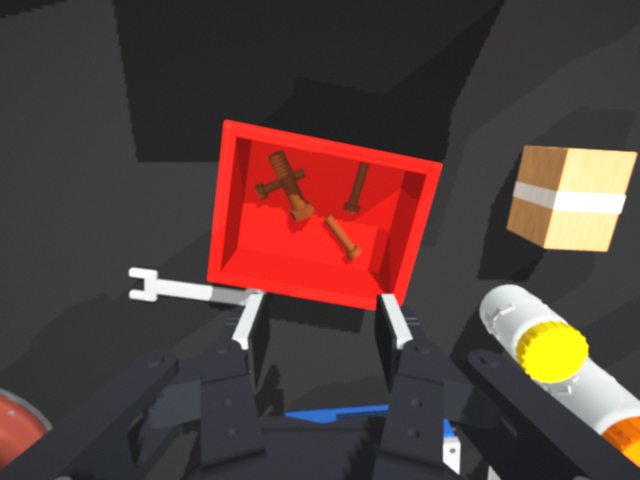

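The bolt lies on the box floor (wrist 290,187), let go. While the view to the dish is clear I'll measure its rim, handle and grip.

```bash
cat > m2.py <<'E'
from h import *
from scipy.optimize import least_squares
w=load('w4'); W=cloud(w); print('bolt in box',W[187,290],W[200,297])
def dish(n,R0=np.array([527,-332.])):
    c=load(n); W=cloud(c); f=c['frame']; hsv=cv2.cvtColor(f,cv2.COLOR_BGR2HSV); H,S,V=[hsv[...,i] for i in range(3)]
    Z=W[...,2]; d=np.hypot(W[...,0]-R0[0],W[...,1]-R0[1])
    m=(Z>22)&(Z<28)&(H>82)&(H<102)&(S>70)&(d<75)
    P=W[m][:,:2]
    r=least_squares(lambda p:np.hypot(P[:,0]-p[0],P[:,1]-p[1])-p[2],[*R0,58],loss='soft_l1'); print(n,'rim',len(P),r.x)
    m=(Z>40)&(Z<125)&(d<75)
    P=W[m]; print('handle all',len(P),P.min(0),P.max(0))
    q=cv2.minAreaRect(P[:,:2].astype(np.float32)); print(' rect',q); l=cv2.fitLine(P[:,:2].astype(np.float32),cv2.DIST_HUBER,0,.01,.01).ravel(); print(' line',np.degrees(np.arctan2(l[1],l[0])),l[2:])
    g=m&(Z>88)&(V<70); P=W[g]
    if len(P)>5: print(' grip',len(P),P.min(0),P.max(0),P.mean(0),cv2.minAreaRect(P[:,:2].astype(np.float32)))
    m=(Z>8)&(Z<35)&(S<60)&(V>90)&(d<25); P=W[m]
    if len(P)>20:
        b=least_squares(lambda p:np.linalg.norm(P-p,axis=1)-12.5,[*R0,18],loss='soft_l1'); print(' ball',len(P),b.x)
import sys
for n in sys.argv[1:]: dish(n)
E
python3 m2.py s4 d3
python3 - <<'E'
from h import *
c=load('d3')['frame'][330:450,370:500]; cv2.imwrite('pics/d3c.png',cv2.resize(c,None,fx=4,fy=4))
E
```

```text
bolt in box [435.53267523 359.86417025  29.0450713 ] [442.00691162 346.1105043   25.51876449]
s4 rim 173 [ 529.13112581 -329.49445191   56.99909998]
handle all 213 [ 497.81513612 -389.59966914   40.59726513] [ 558.39797909 -269.11562592  116.96149473]
 rect ((529.7728881835938, -329.6795349121094), (133.96034240722656, 18.867462158203125), 65.5727310180664)
 line 66.0209 [ 537.3796  -313.50577]
 grip 113 [ 511.20253118 -358.96510566   93.5794584 ] [ 549.12805811 -299.66576622  116.96149473] [ 531.73770682 -328.28640965  110.22898679] ((529.18115234375, -330.982421875), (62.634986877441406, 18.867462158203125), 65.5727310180664)
 ball 61 [ 527.21030455 -330.69163369   18.06617999]
d3 rim 876 [ 528.06584087 -333.61788623   56.96787856]
handle all 918 [ 499.70321514 -392.33162888   40.07587053] [ 555.97118462 -275.22778253  116.70499648]
 rect ((527.61962890625, -334.130615234375), (127.62108612060547, 18.711265563964844), 65.30458068847656)
 line 66.012764 [ 521.0502  -345.02762]
 grip 331 [ 508.47915248 -362.8674899    98.30539979] [ 547.01604288 -302.43344302  116.12207591] [ 523.57079014 -336.36150588  110.19921216] ((527.9721069335938, -333.3641052246094), (61.74658203125, 18.711265563964844), 65.30458068847656)
 ball 225 [ 528.82682428 -332.74602221   18.8952405 ]
```

View pics/d3c.png

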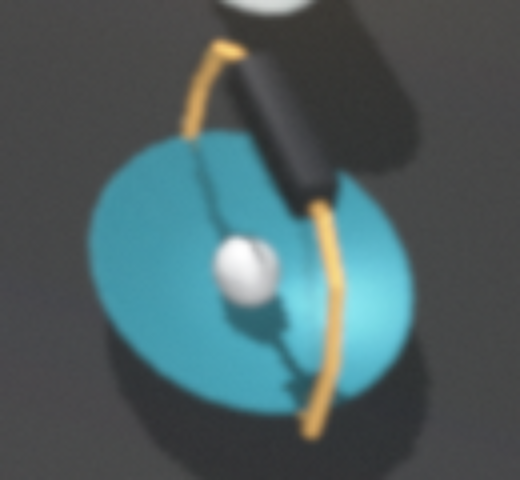

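Both views agree: grip centre about (528.4, -332.2), handle yaw 65.5°, grip 62×18.8 mm, which matches the spec. I'll carry the open gripper over there and turn about 24.5° on the way.

```bash
python3 -m inch '[[[0,-0.04,0],0],[[0,-0.14,0],0],[[0,-0.28,0.02],0],[[0,-0.42,0.04],0],[[0,-0.56,0.07],0],[[0,-0.7,0.1],0],[[0,-0.85,0.12],0],[[0,-1,0.13],0]]' 1 && python3 -m inch '[[[0,-0.14,0],0],[[0,-0.28,0.02],0],[[0,-0.42,0.04],0],[[0,-0.56,0.07],0],[[0,-0.7,0.1],0],[[0,-0.85,0.12],0],[[0,-0.95,0.13],0],[[0,-1,0.13],0]]' && python3 -m inch '[[[0,-0.12,0],0.05],[[0,-0.26,0],0.15],[[0,-0.4,0],0.25],[[0,-0.54,0],0.35],[[0,-0.63,0],0.408],[[0,-0.668,0.002],0.408],[[0,-0.668,0.002],0.408],[[0,-0.668,0.002],0.408],[[0,-0.668,0.002],0.408]]'
python3 - <<'E'
from h import *
c=cap('wrist','w5'); s=bot.state(); print(s['tool_pos'],s['ee_rot'])
E
python3 m2.py w5
```

```text
clock: 6.12
tool_pos: [494.6, 82.2, 233.1]
ee_rot: [0.706, -0.0, 0.708, -0.001]
ft_force: [0.2, 0.6, -0.3]
grip_width: 1.001
clock: 6.78
tool_pos: [526.0, -170.6, 232.9]
ee_rot: [0.705, 0.002, 0.709, -0.003]
ft_force: [-0.5, 0.1, 0.3]
grip_width: 0.999
clock: 7.53
tool_pos: [529.5, -328.6, 234.5]
ee_rot: [0.691, 0.149, 0.692, -0.147]
ft_force: [0.6, 0.5, -0.5]
grip_width: 0.998
[ 529.58541968 -328.72564416  234.76198234] [ 0.6911578   0.14917367  0.69163253 -0.14728394]
bolt in box [435.53267523 359.86417025  29.0450713 ] [442.00691162 346.1105043   25.51876449]
w5 rim 1791 [ 529.53688594 -332.03230961   57.56861331]
handle all 2181 [ 506.11781965 -381.66797623   44.61029098] [ 557.62727476 -273.5148776   115.51054131]
 rect ((531.783935546875, -327.34124755859375), (117.82272338867188, 18.761629104614258), 65.41281127929688)
 line 65.3371 [ 533.90594 -322.714  ]
 grip 1526 [ 510.62646567 -361.52234698  102.20932509] [ 549.0542204  -301.89501644  115.51054131] [ 530.82228197 -330.26877066  112.81395058] ((529.7518310546875, -331.72747802734375), (61.22324752807617, 17.037229537963867), 66.08756256103516)
```

View pics/w5.png

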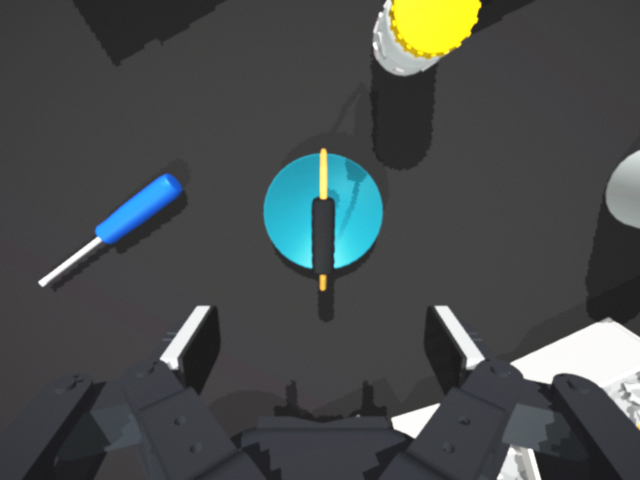

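The grip sits between the jaws (column 323 versus jaw mid 322) and is aligned. I'll descend partway, let it settle and check again.

```bash
python3 -m inch '[[[0.03,0,0.004],0],[[0.1,0,0.004],0],[[0.2,0,0.004],0],[[0.3,0,0.004],0],[[0.35,0,0.004],0],[[0.36,0,0.004],0],[[0.36,0,0.004],0],[[0.36,0,0.004],0],[[0.36,0,0.004],0],[[0.36,0,0.004],0]]' 0.2
python3 - <<'E'
from h import *
c=cap('wrist','w6'); s=bot.state(); print(s['tool_pos'],s['ee_rot'],s['grip_width'])
from scipy.spatial.transform import Rotation as Ro
q=s['ee_rot']; R=Ro.from_quat([*q[1:],q[0]]).as_matrix(); print(R.round(4))
d=np.array([529.7,-331.7])-s['tool_pos'][:2]; print('dz',d@R[:2,2],'dy',d@R[:2,1])
E
python3 m2.py w6 | tail -4
```

```text
clock: 8.42
tool_pos: [530.4, -332.8, 146.5]
ee_rot: [0.692, 0.15, 0.69, -0.15]
ft_force: [-0.7, 0.3, -0.9]
grip_width: 0.601
[ 530.28337585 -332.7350729   146.29108665] [ 0.69185235  0.14960824  0.69023569 -0.15010793] 0.6040057132987262
[[ 2.100e-03  4.142e-01  9.102e-01]
 [-1.200e-03  9.102e-01 -4.142e-01]
 [-1.000e+00 -2.000e-04  2.400e-03]]
dz -0.9597314861257027 dy 0.7004376147997835
handle all 4374 [ 505.52760214 -382.55647237   41.79429182] [ 557.85128092 -273.45773241  115.07079171]
 rect ((531.6270751953125, -327.8915100097656), (118.98628234863281, 18.81719970703125), 65.4981689453125)
 line 65.61815 [ 535.10187 -320.58246]
 grip 1571 [ 510.52953088 -361.96545447  100.48875259] [ 549.0769641  -301.67233442  115.07079171] [ 532.75134251 -329.99152417  112.07744841] ((530.4892578125, -331.9119567871094), (61.04726791381836, 18.28817367553711), 64.40716552734375)
```

View pics/w6.png

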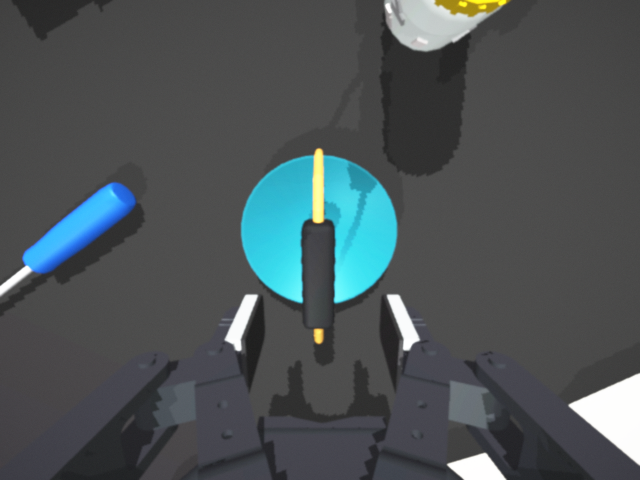

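The grip centreline is at column 318.5 and the jaw mid at 323, about 1–1.5 mm off. I'll correct that and descend to grip height.

```bash
python3 -m inch '[[[0.03,0.002,-0.005],0],[[0.08,0.002,-0.005],0],[[0.14,0.002,-0.005],0],[[0.2,0.002,-0.005],0],[[0.235,0.002,-0.005],0],[[0.238,0.002,-0.005],0],[[0.238,0.002,-0.005],0],[[0.238,0.002,-0.005],0],[[0.238,0.002,-0.005],0]]' -0.3
python3 - <<'E'
from h import *
c=cap('wrist','w7'); s=bot.state(); print(s['tool_pos'],s['grip_width'])
E
python3 m2.py w7 | tail -4
```

```text
clock: 9.22
tool_pos: [529.4, -331.9, 86.6]
ee_rot: [0.692, 0.15, 0.69, -0.15]
ft_force: [0.3, -0.3, -0.6]
grip_width: 0.352
[ 529.32166066 -331.8595014    86.56259956] 0.3539427235168585
 rect ((531.7811889648438, -327.24761962890625), (107.73567199707031, 52.439361572265625), 41.07155227661133)
 line 65.55913 [ 536.22253 -318.10583]
 grip 6558 [ 509.99167826 -362.85562919   89.41240194] [ 549.79072176 -301.56546542  124.95414331] [ 532.34839106 -327.88058945  112.15446327] ((530.0079345703125, -332.2099609375), (39.657039642333984, 61.156002044677734), 0.624187171459198)
 ball 242 [ 529.56860623 -332.40827904   17.82690966]
```

View pics/w7.png

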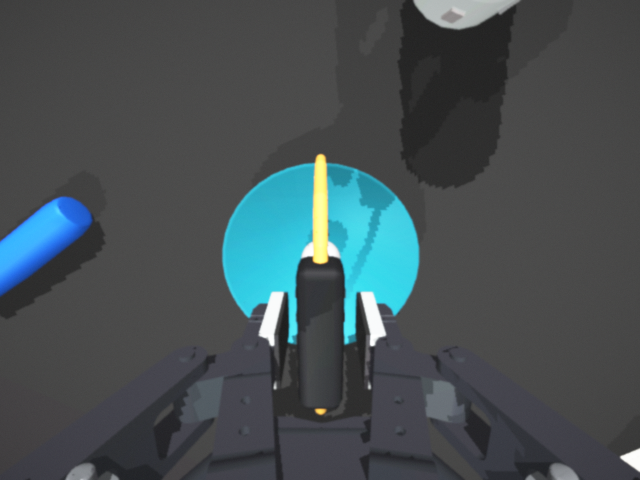

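The grip is centred between the pads to within about 0.5 mm (mid 320.5 versus 322). I'll close gently, then firm up.

```bash
python3 -m inch '[[[0,0,-0.002],0],[[0,0,-0.002],0],[[0,0,-0.002],0],[[0,0,-0.002],0]]' -0.5 20 && python3 -m inch '[[[0,0,0],0],[[0,0,0],0],[[0,0,0],0],[[0,0,0],0]]' -1 20 && python3 -m inch '[[[0,0,0],0],[[0,0,0],0],[[0,0,0],0],[[0,0,0],0]]' -1 70
python3 - <<'E'
from h import *
c=cap('wrist','w8');c=cap('side','d8')
cv2.imwrite('pics/d8c.png',cv2.resize(c['frame'][250:450,330:530],None,fx=3,fy=3))
E
python3 m2.py w8 d8
```

```text
clock: 9.6
tool_pos: [528.3, -331.2, 85.8]
ee_rot: [0.691, 0.15, 0.691, -0.15]
ft_force: [0.1, 0.2, -0.4]
grip_width: 0.248
clock: 9.93
tool_pos: [528.6, -331.3, 85.7]
ee_rot: [0.691, 0.15, 0.691, -0.15]
ft_force: [0.4, -1.2, -0.3]
grip_width: 0.206
clock: 10.27
tool_pos: [528.7, -331.5, 85.8]
ee_rot: [0.691, 0.15, 0.691, -0.15]
ft_force: [1.6, -0.4, 1.3]
grip_width: 0.195
bolt in box [435.53267523 359.86417025  29.0450713 ] [442.00691162 346.1105043   25.51876449]
w8 rim 4268 [ 529.74556426 -332.15852943   57.49163968]
handle all 11549 [ 506.60758516 -381.19961009   40.26085809] [ 557.96467568 -273.48120321  124.99439707]
 rect ((532.4193115234375, -327.3694763183594), (110.20916748046875, 45.739994049072266), 86.6998519897461)
 line 65.41903 [ 536.12506 -317.78128]
 grip 6023 [ 510.20213159 -361.91886728   98.75835212] [ 552.97868635 -301.46685564  124.95771338] [ 532.46294028 -327.00505107  112.86012697] ((533.8878173828125, -334.2529296875), (62.389225006103516, 32.60947036743164), 58.37128829956055)
 ball 249 [ 529.8122971  -332.37353387   17.72366274]
d8 rim 865 [ 528.15444948 -333.79209201   56.7756431 ]
handle all 893 [ 499.85514673 -392.27165279   40.40075329] [ 550.45704496 -279.15716069  124.7916135 ]
 rect ((526.5192260742188, -335.7821960449219), (117.46075439453125, 42.42748260498047), 84.275390625)
 line 66.21153 [ 514.4343  -359.96802]
 grip 161 [ 506.08684757 -362.68923202   96.5139398 ] [ 546.70312558 -320.43455056  123.80172473] [ 521.50388503 -343.60976409  111.13996851] ((526.589111328125, -340.8033752441406), (39.408721923828125, 42.57933807373047), 3.3987395763397217)
 ball 223 [ 528.87541791 -333.07770286   18.92873961]
```

View pics/d8c.png

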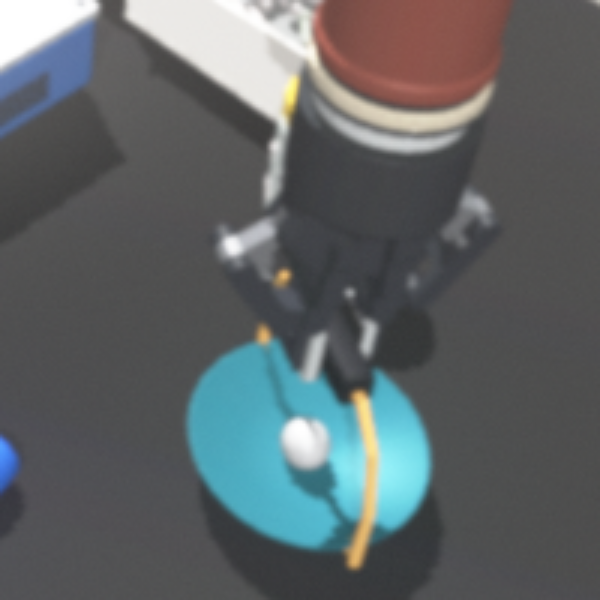

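View pics/w8.png

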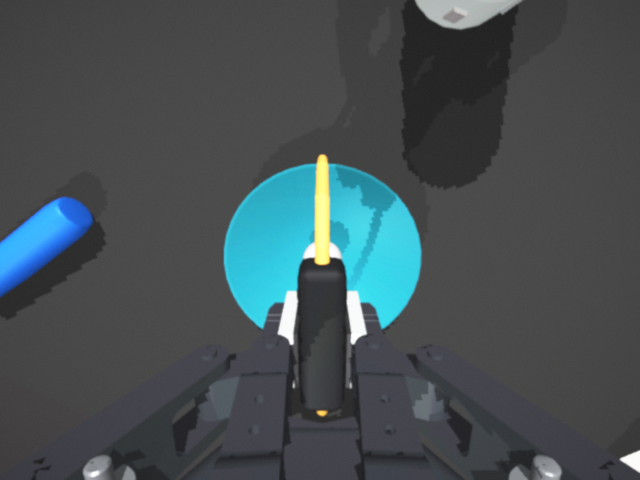

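The pads are firmly on the grip at about 16.6 mm indicated and the ball is central. I'll lift smoothly.

```bash
python3 -m inch '[[[-0.006,0,0],0],[[-0.02,0,0],0],[[-0.045,0,0],0],[[-0.08,0,0],0],[[-0.13,0,0],0],[[-0.18,0,0],0],[[-0.23,0,0],0],[[-0.27,0,0],0],[[-0.3,0,0],0],[[-0.315,0,0],0],[[-0.32,0,0],0],[[-0.32,0,0],0]]'
python3 - <<'E'
from h import *
c=cap('wrist','w9');c=cap('side','d9')
cv2.imwrite('pics/d9c.png',cv2.resize(c['frame'][200:440,330:530],None,fx=2.4,fy=2.4))
E
cat > m3.py <<'E'
# held dish: rim plane tilt, centre, ball offset
from h import *
import sys
from scipy.optimize import least_squares
n=sys.argv[1]; foot=float(sys.argv[2]); c0=np.array([float(sys.argv[3]),float(sys.argv[4])])
c=load(n); W=cloud(c); hsv=cv2.cvtColor(c['frame'],cv2.COLOR_BGR2HSV); H,S,V=[hsv[...,i] for i in range(3)]
Z=W[...,2]; d=np.hypot(W[...,0]-c0[0],W[...,1]-c0[1])
m=(H>82)&(H<102)&(S>70)&(d<75)&(Z>foot-5)&(Z<foot+40)
mm=m&(d>40); P=W[mm]
# rim = highest teal per azimuth
az=((np.degrees(np.arctan2(P[:,1]-c0[1],P[:,0]-c0[0]))+180)//10).astype(int)
Q=[]
for a in range(36):
    s=P[az==a]
    if len(s)>3: Q.append(s[np.argsort(s[:,2])[-max(1,len(s)//10):]].mean(0))
Q=np.array(Q); A=np.c_[Q[:,:2]-c0,np.ones(len(Q))]; k=np.linalg.lstsq(A,Q[:,2],rcond=None)[0]
r=least_squares(lambda p:np.hypot(Q[:,0]-p[0],Q[:,1]-p[1])-59,[*c0],loss='soft_l1')
print(n,'rim az bins',len(Q),'rim z',k[2],'slope deg',np.degrees(k[:2]),'centre',r.x)
m=(Z>foot+5)&(Z<foot+36)&(S<60)&(V>90)&(d<30); P=W[m]
b=least_squares(lambda p:np.linalg.norm(P-p,axis=1)-12.5,[*c0,foot+18],loss='soft_l1'); print(' ball',len(P),b.x)
m=(Z>foot+40)&(Z<foot+112)&(H>8)&(H<30)&(S>100)&(d<75); P=W[m][:,:2].astype(np.float32)
l=cv2.fitLine(P,cv2.DIST_HUBER,0,.01,.01).ravel(); print(' brass',len(P),np.degrees(np.arctan2(l[1],l[0])),l[2:])
E
python3 m3.py w9 80 528.6 -332; python3 m3.py d9 80 528.6 -332
```

```text
clock: 11.37
tool_pos: [528.1, -331.1, 165.5]
ee_rot: [0.691, 0.15, 0.691, -0.15]
ft_force: [-0.2, 0.6, -3.8]
grip_width: 0.199
w9 rim az bins 29 rim z 104.22490592424036 slope deg [ 0.12248013 -0.01365154] centre [ 529.02856507 -332.00909859]
 ball 263 [ 529.64324259 -330.61336377   95.94466013]
 brass 942 65.5243 [ 547.66254 -291.38974]
d9 rim az bins 36 rim z 104.4940128924288 slope deg [-0.95372927 -0.56456679] centre [ 526.90737747 -333.42842349]
 ball 257 [ 528.08119953 -332.35866353   98.16559604]
 brass 160 65.382706 [ 508.59567 -370.76782]
```

View pics/d9c.png

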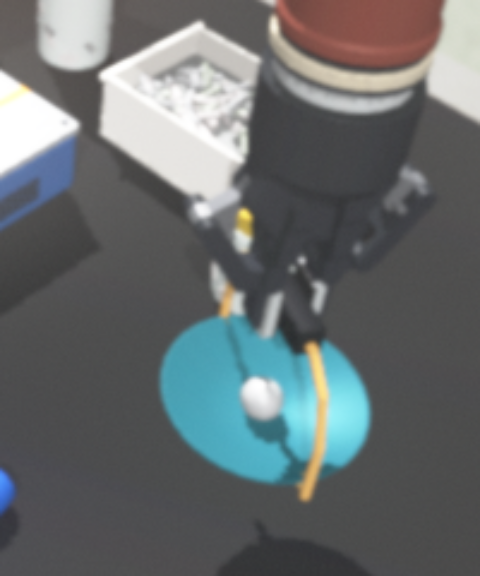

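The dish is level (slope 0.1°) with the ball centred. I'll raise it and carry it in three gentle strokes toward the plate.

```bash
python3 -m inch '[[[-0.005,0.012,-0.005],0],[[-0.014,0.037,-0.014],0],[[-0.027,0.074,-0.028],0],[[-0.046,0.123,-0.047],0],[[-0.069,0.184,-0.071],0],[[-0.091,0.245,-0.095],0],[[-0.114,0.306,-0.119],0],[[-0.133,0.356,-0.138],0],[[-0.146,0.392,-0.152],0],[[-0.155,0.417,-0.161],0],[[-0.16,0.429,-0.166],0],[[-0.16,0.429,-0.166],0]]'
python3 - <<'E'
from h import *
c=cap('wrist','w10');print(bot.state()['q'])
E
python3 m3.py w10 120 535.3 -217
```

```text
clock: 12.47
tool_pos: [535.2, -215.8, 205.8]
ee_rot: [0.691, 0.15, 0.691, -0.15]
ft_force: [-1.1, -0.1, -2.7]
grip_width: 0.196
[ 0.23397501  0.53063398  0.17650013  1.68041811 -0.1094641   0.94005294
  0.02385552]
w10 rim az bins 29 rim z 144.50527849444615 slope deg [ 0.15458064 -0.00137967] centre [ 536.1633245  -216.73975986]
 ball 267 [ 536.37658524 -215.9832099   137.05573661]
 brass 1459 65.58644 [ 554.4741  -176.35219]
```

The ball stayed centred (within 1 mm), so I'll continue.

```bash
python3 -m inch '[[[0,0.012,-0.005],0],[[0,0.037,-0.014],0],[[0,0.074,-0.028],0],[[0,0.123,-0.047],0],[[0,0.184,-0.071],0],[[0,0.245,-0.095],0],[[0,0.306,-0.119],0],[[0,0.356,-0.138],0],[[0,0.392,-0.152],0],[[0,0.417,-0.161],0],[[0,0.429,-0.166],0],[[0,0.429,-0.166],0]]' && python3 -m inch '[[[0,0.012,-0.005],0],[[0,0.037,-0.014],0],[[0,0.074,-0.028],0],[[0,0.123,-0.047],0],[[0,0.184,-0.071],0],[[0,0.245,-0.095],0],[[0,0.306,-0.119],0],[[0,0.356,-0.138],0],[[0,0.392,-0.152],0],[[0,0.417,-0.161],0],[[0,0.429,-0.166],0],[[0,0.429,-0.166],0]]'
python3 - <<'E'
from h import *
c=cap('wrist','w11');c=cap('scene','s11');print(bot.state()['q'])
cv2.imwrite('pics/s11c.png',cv2.resize(c['frame'][120:320,220:440],None,fx=3,fy=3))
E
python3 m3.py w11 120 548.7 13
```

```text
clock: 13.52
tool_pos: [541.7, -100.9, 205.6]
ee_rot: [0.691, 0.15, 0.691, -0.15]
ft_force: [-0.4, 0.6, -2.7]
grip_width: 0.203
clock: 14.52
tool_pos: [548.3, 13.8, 205.5]
ee_rot: [0.691, 0.15, 0.691, -0.15]
ft_force: [-1.0, 0.6, -2.0]
grip_width: 0.197
[-0.17367336  0.48796454  0.1670284   1.75984412 -0.09835079  0.90199134
 -0.393244  ]
w11 rim az bins 29 rim z 144.23798097179397 slope deg [ 0.10779535 -0.08438384] centre [549.23031439  12.72721802]
 ball 265 [549.55788958  13.65304537 136.59218451]
 brass 1440 65.59824 [567.72     53.35138]
```

View pics/s11c.png

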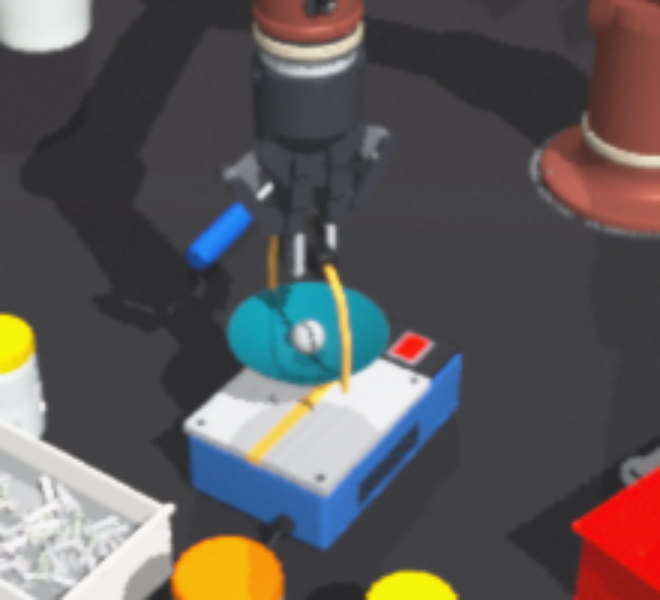

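View pics/w11.png

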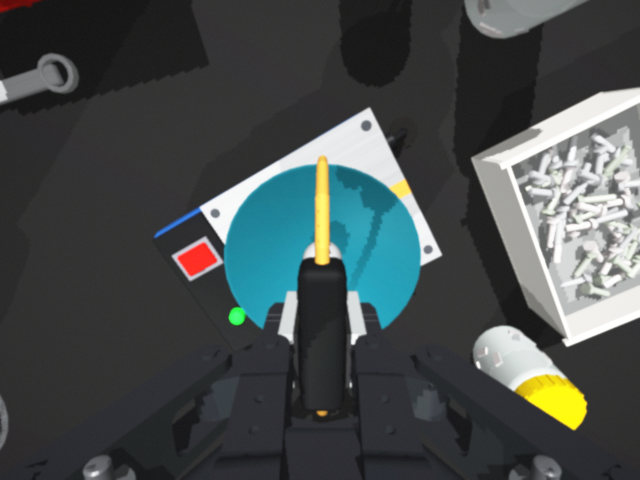

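The dish is over the plate centre (549.2, 12.7) and the ball is centred. I'll turn 60° to line up with the strip, lowering to about 22 mm above the plate.

```bash
python3 -m inch '[[[0,0,0],0.014],[[0,0,0],0.043],[[0,0,0],0.086],[[0,0,0],0.143],[[0,0,0],0.214],[[0,0,0],0.286],[[0,0,0],0.357],[[0,0,0],0.414],[[0,0,0],0.457],[[0,0,0],0.486],[[0,0,0],0.5],[[0,0,0],0.5]]' && python3 -m inch '[[[0,0,0],0.014],[[0,0,0],0.043],[[0,0,0],0.086],[[0,0,0],0.143],[[0,0,0],0.214],[[0,0,0],0.286],[[0,0,0],0.357],[[0,0,0],0.414],[[0,0,0],0.457],[[0,0,0],0.486],[[0,0,0],0.505],[[0,0,0],0.505]]'
python3 - <<'E'
from h import *
c=cap('wrist','w12');print(bot.state()['q'])
E
python3 m3.py w12 120 548.7 13
```

```text
clock: 15.62
tool_pos: [548.3, 12.5, 205.6]
ee_rot: [0.629, 0.324, 0.628, -0.324]
ft_force: [1.1, -0.1, -2.0]
grip_width: 0.198
clock: 16.62
tool_pos: [548.3, 13.2, 205.5]
ee_rot: [0.522, 0.477, 0.522, -0.477]
ft_force: [0.8, 0.5, -3.1]
grip_width: 0.2
[-0.36402862  0.51708127  0.45977818  1.76571676 -0.27858487  0.92366071
 -1.2660327 ]
w12 rim az bins 29 rim z 144.20774583578614 slope deg [ 0.00535404 -0.17657151] centre [548.4369213  12.9000422]
 ball 305 [553.52128616  13.47190297 134.12598184]
 brass 1423 5.1678786 [592.5002   17.00624]
```

View pics/w12.png

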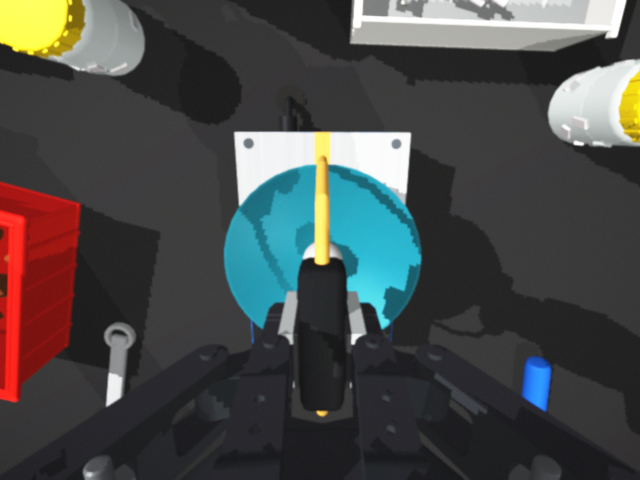

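The handle covers the brass strip exactly (col 322, 5.2°). The ball fit here is biased because only part of the ball is visible, and in the image it looks central. I'll lower 22 mm and hold.

```bash
python3 -m inch '[[[0.004,0,0],0],[[0.013,0,0],0],[[0.027,0,0],0],[[0.045,0,0],0],[[0.063,0,0],0],[[0.077,0,0],0],[[0.086,0,0],0],[[0.089,0,0],0],[[0.09,0,0],0],[[0.09,0,0],0],[[0.09,0,0],0],[[0.09,0,0],0]]' && python3 -m inch '[[[0,0,0],0],[[0,0,0],0],[[0,0,0],0],[[0,0,0],0],[[0,0,0],0],[[0,0,0],0],[[0,0,0],0],[[0,0,0],0],[[0,0,0],0],[[0,0,0],0],[[0,0,0],0],[[0,0,0],0]]'
python3 - <<'E'
from h import *
c=cap('wrist','w13');c=cap('side','d13')
cv2.imwrite('pics/d13c.png',cv2.resize(c['frame'][140:330,220:430],None,fx=3,fy=3))
c=cap('scene','s13')
E
python3 m3.py w13 97 548.7 13;python3 m3.py d13 97 548.7 13;python3 m3.py s13 97 548.7 13
```

```text
clock: 17.67
tool_pos: [548.4, 13.2, 183.3]
ee_rot: [0.522, 0.477, 0.522, -0.477]
ft_force: [0.3, 0.6, -2.9]
grip_width: 0.196
clock: 18.67
tool_pos: [548.3, 13.2, 183.1]
ee_rot: [0.522, 0.477, 0.522, -0.477]
ft_force: [-0.5, 0.3, -2.5]
grip_width: 0.199
w13 rim az bins 29 rim z 121.70638333294947 slope deg [ 0.01819561 -0.15410766] centre [548.39808447  12.96138724]
 ball 309 [553.71921055  13.51012817 111.62820999]
 brass 1416 5.3097043 [592.88544   17.098242]
d13 rim az bins 36 rim z 122.7379667699532 slope deg [-0.31113073 -0.28840286] centre [546.54509696  11.05366064]
 ball 132 [547.81738034  12.32369139 116.06485001]
 brass 168 4.8421736 [543.6768    10.222622]
s13 rim az bins 36 rim z 122.67589179790075 slope deg [ 0.21386262 -0.03764242] centre [548.85667128  14.75611348]
 ball 90 [546.62032026  13.96278706 114.94694399]
 brass 117 5.31257 [563.2569    16.590553]
```

View pics/d13c.png

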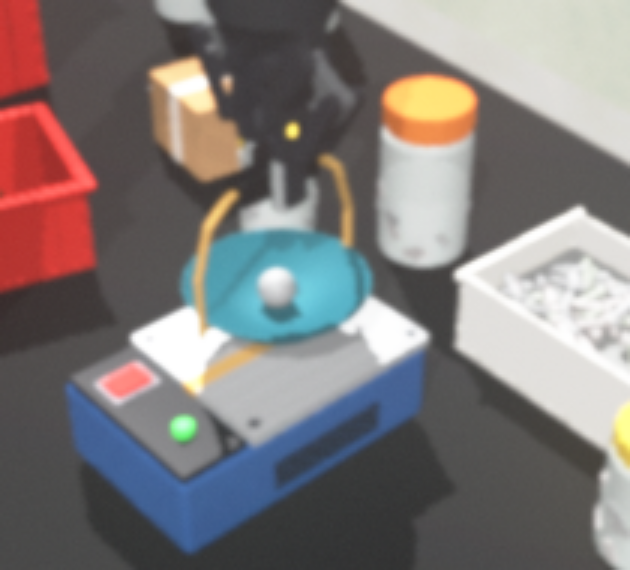

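All three views show the dish level, over the plate centre, at 5.2° (in line with the strip), foot about 22 mm up and the ball within about 2 mm. It has been held for over 1 s. Now the quarter turn, back towards the joint's mid-range.

```bash
python3 -m inch '[[[0,0,0],-0.014],[[0,0,0],-0.043],[[0,0,0],-0.086],[[0,0,0],-0.143],[[0,0,0],-0.214],[[0,0,0],-0.286],[[0,0,0],-0.357],[[0,0,0],-0.414],[[0,0,0],-0.457],[[0,0,0],-0.486],[[0,0,0],-0.5],[[0,0,0],-0.5]]' && python3 -m inch '[[[0,0,0],-0.014],[[0,0,0],-0.043],[[0,0,0],-0.086],[[0,0,0],-0.143],[[0,0,0],-0.214],[[0,0,0],-0.286],[[0,0,0],-0.357],[[0,0,0],-0.414],[[0,0,0],-0.457],[[0,0,0],-0.486],[[0,0,0],-0.5],[[0,0,0],-0.5]]' && python3 -m inch '[[[0,0,0],-0.014],[[0,0,0],-0.043],[[0,0,0],-0.086],[[0,0,0],-0.143],[[0,0,0],-0.214],[[0,0,0],-0.286],[[0,0,0],-0.357],[[0,0,0],-0.414],[[0,0,0],-0.457],[[0,0,0],-0.486],[[0,0,0],-0.5],[[0,0,0],-0.5]]' && python3 -m inch '[[[0,0,0],0],[[0,0,0],0],[[0,0,0],0],[[0,0,0],0],[[0,0,0],0],[[0,0,0],0],[[0,0,0],0],[[0,0,0],0],[[0,0,0],0],[[0,0,0],0],[[0,0,0],0],[[0,0,0],0]]'
python3 - <<'E'
from h import *
c=cap('wrist','w14');c=cap('side','d14')
cv2.imwrite('pics/d14c.png',cv2.resize(c['frame'][140:330,220:430],None,fx=3,fy=3))
c=cap('scene','s14')
E
python3 m3.py w14 97 548.7 13;python3 m3.py d14 97 548.7 13;python3 m3.py s14 97 548.7 13
```

```text
clock: 19.82
tool_pos: [548.3, 13.1, 183.1]
ee_rot: [0.628, 0.325, 0.628, -0.325]
ft_force: [1.3, 0.9, -4.0]
grip_width: 0.198
clock: 20.82
tool_pos: [548.3, 13.1, 183.1]
ee_rot: [0.691, 0.152, 0.691, -0.152]
ft_force: [-0.5, -0.3, -1.7]
grip_width: 0.197
clock: 21.82
tool_pos: [548.3, 13.1, 183.0]
ee_rot: [0.706, -0.032, 0.706, 0.032]
ft_force: [0.1, -0.5, -3.1]
grip_width: 0.198
clock: 22.82
tool_pos: [548.2, 13.2, 183.0]
ee_rot: [0.706, -0.032, 0.706, 0.032]
ft_force: [0.3, -0.1, -3.6]
grip_width: 0.204
w14 rim az bins 29 rim z 121.72247741068405 slope deg [0.1543729  0.07012673] centre [549.81218662  11.97641017]
 ball 251 [549.73789791  12.18619828 114.96874683]
 brass 1406 -84.74223 [545.79913  56.62513]
d14 rim az bins 36 rim z 122.80460719361822 slope deg [-0.30245225 -0.24928527] centre [548.18351679   9.57245144]
 ball 128 [549.1688088   11.09167577 116.28185984]
 brass 155 -85.02316 [547.46027     6.6400623]
s14 rim az bins 36 rim z 122.83359026283252 slope deg [0.67045622 0.16046629] centre [550.38043997  14.34848942]
 ball 92 [548.1540975   13.28273433 115.80610043]
 brass 137 -84.83689 [549.2443    23.533098]
```

View pics/d14c.png

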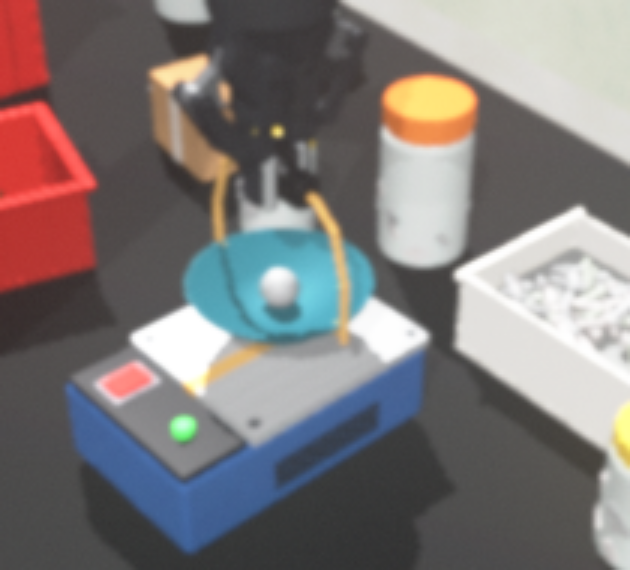

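View pics/w14.png

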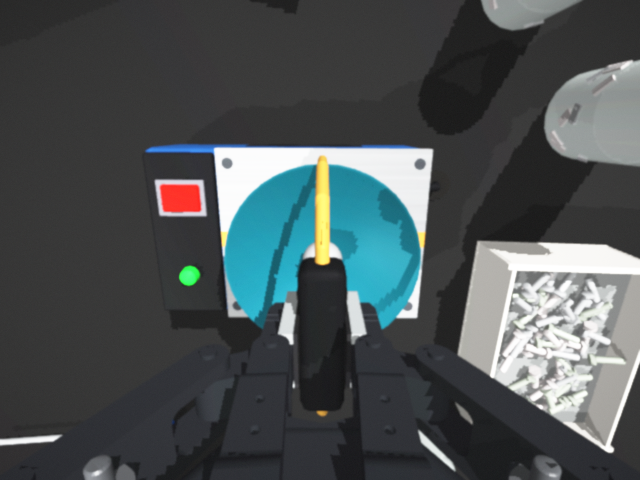

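The handle is squarely across the strip (95.1° versus 95.1°), the dish is level and the ball is centred; it has been held for over 1 s. I'll draw it straight up about 115 mm.

```bash
python3 -m inch '[[[-0.007,0,0],0],[[-0.02,0,0],0],[[-0.039,0,0],0],[[-0.066,0,0],0],[[-0.099,0,0],0],[[-0.131,0,0],0],[[-0.164,0,0],0],[[-0.191,0,0],0],[[-0.21,0,0],0],[[-0.223,0,0],0],[[-0.23,0,0],0],[[-0.23,0,0],0]]' && python3 -m inch '[[[-0.007,0,0],0],[[-0.02,0,0],0],[[-0.039,0,0],0],[[-0.066,0,0],0],[[-0.099,0,0],0],[[-0.131,0,0],0],[[-0.164,0,0],0],[[-0.191,0,0],0],[[-0.21,0,0],0],[[-0.223,0,0],0],[[-0.23,0,0],0],[[-0.23,0,0],0]]' && python3 -m inch '[[[0,0,0],0],[[0,0,0],0],[[0,0,0],0],[[0,0,0],0],[[0,0,0],0],[[0,0,0],0],[[0,0,0],0],[[0,0,0],0]]'
python3 - <<'E'
from h import *
c=cap('wrist','w15');c=cap('side','d15');c=cap('scene','s15')
s=bot.state(); print(s['joint_velocities'].round(3))
E
python3 m3.py w15 212 548.7 13;python3 m3.py d15 212 548.7 13;python3 m3.py s15 212 548.7 13
```

```text
clock: 23.97
tool_pos: [548.3, 13.2, 240.8]
ee_rot: [0.706, -0.032, 0.706, 0.032]
ft_force: [0.0, 0.1, -3.2]
grip_width: 0.197
clock: 24.97
tool_pos: [548.3, 13.2, 298.3]
ee_rot: [0.706, -0.032, 0.706, 0.032]
ft_force: [0.6, 0.4, -2.9]
grip_width: 0.201
clock: 25.63
tool_pos: [548.3, 13.2, 298.0]
ee_rot: [0.706, -0.032, 0.706, 0.032]
ft_force: [0.5, -0.2, -3.0]
grip_width: 0.198
[ 0.001  0.    -0.     0.001  0.003 -0.003  0.007]
w15 rim az bins 29 rim z 236.7123120667867 slope deg [0.09902366 0.08685949] centre [549.80707564  11.93573319]
 ball 247 [549.82270087  12.15446129 230.04342012]
 brass 1395 -84.77026 [545.8011   56.47995]
d15 rim az bins 36 rim z 237.67870973485196 slope deg [-0.08305486 -0.10377485] centre [548.46346644   9.47490877]
 ball 158 [548.95742291  11.5829129  231.39977346]
 brass 202 -84.61573 [548.3114     -1.6968337]
s15 rim az bins 36 rim z 237.19964650339503 slope deg [ 0.6075205  -0.45698518] centre [550.03684766  14.7686678 ]
 ball 101 [548.71508863  13.28432849 230.16678146]
 brass 173 -84.740776 [549.38855   21.507637]
```

View pics/d15.png

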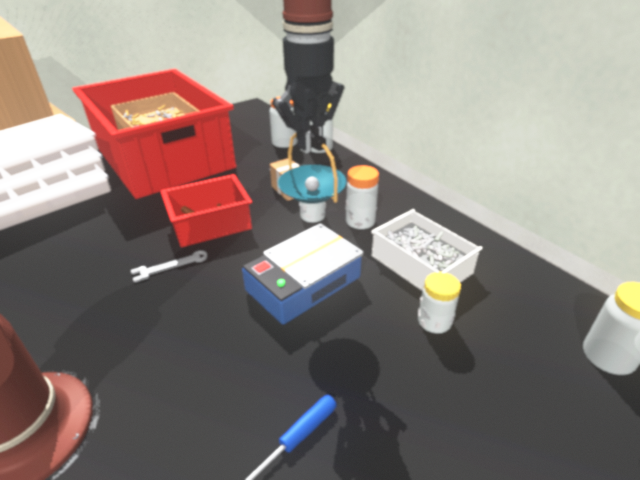

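View pics/s15.png

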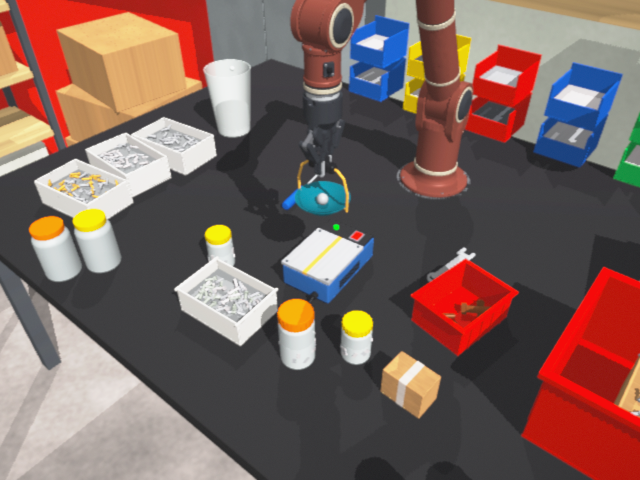

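The plate is clear, the bolt lies in the box (scene 470,308), and the jars, tub, carton, spanner and driver are at their original pixels. The dish is still, level, across the strip and about 137 mm above the plate, so I'm handing in.

```bash
python3 -c "
from cell import bot
print(bot.job_done())"
```

```text
the job is handed in; nothing more can be done
None
```

The job is done and handed in at about 26 s of the 64 s allowed. No verdict was reported.

- **Bolt:** I dropped it into the red box. The wrist picture showed it lying on the box floor with the jaws open, at a depth reading of about (436, 360, 29) mm.
- **Dish above the plate:** I gripped the handle at about 70 N and carried the dish level. The first hold was about 22 mm above the plate centre with the handle at 5.2° (strip at about 5.1°). After the quarter turn the handle read 95.2°. Each hold lasted over 1 s.
- **Final pose:** I drew the dish straight up until its foot was about 137 mm above the plate.

Last checks before hand-in:

| Check | Result |
|---|---|
| Dish centre | within about 2 mm of the plate centre on the wrist and scene cameras, about 4 mm on the side camera |
| Slope | at most 0.8° |
| Handle | about 95.3°, squarely across the strip |
| Ball | within about 2 mm of the dish's middle |
| Arm | joint speeds practically zero |
| Other objects | by eye, all at their original places in the pictures |

**Disagreements:**
- The cameras differ by 2–5 mm in the dish's position, slightly more than their stated calibration.
- During the first hold the wrist camera put the ball about 5 mm off centre, with only part of it visible. The scene and side views put it within about 2.5 mm, and even 5 mm is inside the 12 mm limit.

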